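# Refill the empty cell of the ward's medicine carousel

## Robot

A 6-joint arm with a two-finger parallel gripper is mounted at the origin on the work surface. World frame = base frame: x ahead of the robot, y to its left, z up, the work surface at z = 0. Lengths are in mm, angles in rad, forces in N, time in s.
With the tool pointing down it reaches from about 400 to 925 mm from the base axis. Payload 12.5 kg.
Tool frame: the origin (TCP) lies on the mounting face of the last link; the fingertips stand 190 mm ahead of it and the grasp point (between the pads) lies 171 mm ahead of it; z points along the fingers, y is the line along which they close (so a half turn about z gives the same grasp; the last joint's range is limited). The gripper opens to 95 mm and grips with 3 to 60 N. Pads are 20 mm wide; open, the fingers measure 119 mm over their backs; the gripper's body (75 mm by 180 mm) begins 59 mm behind the grasp point.
Start: joints at [1.134, 0.491, 1.559, -0, 1.092, -0.106], TCP at [202.976, 591.122, 404.761] pointing down, gripper open.
Joint ranges: [-3.1, 3.1], [-0.84, 2.19], [0.05, 2.79], [-1.13, 4.28], [0.06, 2.93], [-2.69, 2.69]. Speed limits (rad/s): [2.22, 2.22, 2.79, 3.14, 3.14, 3.14].

## Interface

Orientations are given as [roll, pitch, yaw] about the fixed x, y, z axes, in that order (R = Rz(yaw) Ry(pitch) Rx(roll)).
In Python, from cell import env gives the robot as it stands.
- The arm moves only by the tool carry_out, never from a script. Its argument "series" is a list of rows, each a list of 5 numbers: the shift along the tool's x, y, z in m, then the turn about the tool's z in degrees, then the opening, from 0 (shut) to 1 (fully open). A call has 1 to 20 rows; each row is the pose to reach, as a shift and turn from the pose commanded when the call began, along the tool's axes at that moment; what a row does not reach only later rows make up. A row lasts 1/8 s, in which the tool goes at most 62.5 mm and 10.7 degrees, less where a joint would pass 70% of its speed; a pose out of reach is approached as far as the arm can. A call with a gripper value outside its range is refused whole. The fingers move at their own pace and stop on an object; the grip force is fixed at half the most. Time passes only in rows, so rows that repeat a pose let the fingers close. It gives the time, the measured TCP pose, the force, the opening and the grip force at its end, in the units of the state.
- env.state(): the state, without advancing time (a new reading comes with each control period).
- env.read_camera(name): name is "scene" or "top"; returns (picture, depth): 480x640x3 uint8, red, green, blue; 480x640 float32, mm along the optical axis (not along the pixel's ray), 0 where there is no reading.
- env.get_calibration(name): a dict with "intrinsics" (3x3 intrinsics, pixels), "cam_to_world" (4x4, takes a point from camera to world coordinates). Camera axes: x right, y up, looking along -z (the intrinsics and any distortion apply to the point x, -y, -z); pixel columns grow to the right and rows downward; lengths in mm; the calibration is good to about 2 mm. A picture is of the moment at which its call begins. get_calibration takes no time and is no camera call.
- env.job_done(): hands the job in; it is judged then, once.
The state is a dict: "t": time; "joints": joint angles; "qvel": joint speeds; "tau": joint torques, N m; "eef_pos": TCP position; "tcp_rot": TCP orientation; "ft_force": force on the tool from outside, world axes, zero at the start; "moment": the same for the moment, N m; "opening": opening from 0.0 (shut) to 1.0 (fully open); "grip_force": force on a finger pad.
Only numpy, scipy, OpenCV 4.12 (cv2) and the standard library are available. Lean on these libraries where they do the work, as an engineer would, in place of code of your own. Each camera call takes 0.05 s, during which the arm holds its last target. There are 200 camera calls.

## Task

Press down the knob of the medicine carousel and turn it anticlockwise until the opening of its clear cover stands over the one empty cell, then let it spring up and lock there. Pick up the measuring cup, pour all six vials through the opening into that cell, and set the cup back upright on the desk. Leave the cover locked over that cell, and do not disturb the bottle, the tape or the stapler.

Things in the scene. Friction and masses are not known exactly. Their poses are not given: they have to be found in the camera images.
- cover (a joint): Angle (rad) of the carousel's clear cover, 0 parked with the opening over the blank sector (it starts within 0.03 of that), growing anticlockwise from above; stops let it turn from 0 to the last cell at 5.03 and back, not past the blank. Lock positions are 2 pi/5 apart; locked it has 0.05 rad of play either way. Turns only with the knob pushed down, then easily (under 0.1 N m).
- knob (a joint): How far (m) the knob is pushed down: 0 fully up (cover locked), 0.0065 fully down. Spring: 5 N to start, 11.5 N at the bottom. Square lugs hidden in the hub leave their notches when it is down over 4.5 mm. Let go between notches, it stays 4 mm down and the cover stays where it is; only within about 0.05 rad of a notch does it spring up and lock.
- knob_grip (a point): Point on the cover's turning axis, in the grey knob's upright bar grip, 92 mm above the desk, 6.5 mm under the bar's top. The bar is 52 mm long, 12 mm thick, 28 mm tall, on a collar 40 mm across whose top is 70.5 mm above the desk (all with the knob up). x points along the bar, towards the opening; z up. Turns and sinks with the knob.
- window (a point): Middle of the cover's one wedge-shaped opening (65 degrees wide, 36 to 112 mm from the axis, inside a white filling collar 10 mm high, 3 mm thick), 75 mm from the axis, on the cover's top face, 59 mm above the desk; x points outward. The cover is a clear disc 240 mm across, 4 mm thick, that turns with the knob.
- carousel: White round base of the medicine carousel, fixed: 240 mm across, 54 mm high, hub 52 mm across, five equal sectors between 3 mm walls. Origin on the axis, at the desk. The sector along its +x is blank (solid). The others are cells 49 mm deep, floor at 5 mm, each with a round foam pad; three hold four standing vials each, one is empty (the 2nd or 3rd anticlockwise from the blank).
- empty: The foam pad (50 mm across, 1.5 mm thick) on the floor of the one empty cell; origin under its middle, 75 mm from the carousel's axis, 5 mm above the table. Its own yaw means nothing.
- cup: Round steel measuring cup, 0.11 to 0.18 kg, 52 mm high, flaring from 54 mm across at the foot to 78 mm at the rim, wall 2.5 mm, floor 4 mm thick, with a straight handle that points to the cup's own -x. Origin under the middle of its foot; z up. Six vials stand in it.
- cup_lip (a point): Point of the cup's rim opposite the handle: 39 mm ahead (+x) of the cup's axis, 52 mm above its foot. The vials leave over this lip when the cup is tipped away from its handle; the flared wall there lies level at 78 degrees of tilt, and steel and vials are slippery (friction about 0.3).
- cup_handle (a point): Grip point in the middle of the handle's cross-section, 72 mm behind (-x) the cup's axis and 45 mm above its foot. The handle is a bar 12 mm wide (y), 14 mm tall (z), from 35 to 125 mm behind the axis.
- vial0: One of six small stoppered vials in the cup: 16 mm across, 34 mm long, amber body with an aluminium cap 13.6 mm across, 11 g; origin at its middle, z along it.
- vial1: One of six small stoppered vials in the cup: 16 mm across, 34 mm long, amber body with an aluminium cap 13.6 mm across, 11 g; origin at its middle, z along it.
- vial2: One of six small stoppered vials in the cup: 16 mm across, 34 mm long, amber body with an aluminium cap 13.6 mm across, 11 g; origin at its middle, z along it.
- vial3: One of six small stoppered vials in the cup: 16 mm across, 34 mm long, amber body with an aluminium cap 13.6 mm across, 11 g; origin at its middle, z along it.
- vial4: One of six small stoppered vials in the cup: 16 mm across, 34 mm long, amber body with an aluminium cap 13.6 mm across, 11 g; origin at its middle, z along it.
- vial5: One of six small stoppered vials in the cup: 16 mm across, 34 mm long, amber body with an aluminium cap 13.6 mm across, 11 g; origin at its middle, z along it.
- gel: Bystander: bottle of hand gel, 60 mm across, 120 mm high; origin under its middle.
- tape: Bystander: roll of paper tape lying flat, 80 mm across, 24 mm high; origin under its middle.
- stapler: Bystander: black stapler, 130 x 34 mm, 39 mm high; origin under its middle.
There are look-alikes about, which are no part of the job. Leave any red look-alike of the cup alone. There is more than one size of the carousel; the one meant has the size given above.

How it is judged (in metres and radians):
On the way, in this order (a step that is already met when the one before it is completed fails the run):
1. the cover's opening is over the empty cell and the knob has sprung up and locked (horizontal distance between window and empty below 0.008 m and value of joint knob below 0.0015 m), for 0.3 s.
2. the cup is tipped with its lip over the opening (angle between cup's own z axis and vertical above 1 rad and horizontal distance between cup_lip and window below 0.08 m and height (world z) of cup_lip above 0.06 m), for 0.1 s.
At the end, for the whole second after the job is handed in: Opening's middle within 8 mm of the empty cell's middle, knob up (under 1.5 mm), all six vials at rest in that cell (middles within 70 mm sideways of the cell's middle, under 50 mm above the desk), cup upright on the desk (tilt under 0.08 rad, foot under 4 mm up), let go and at rest (all of step 1 and horizontal distance between each of vial0, vial1, vial2, vial3, vial4, vial5 and empty below 0.07 m and height (world z) of each of vial0, vial1, vial2, vial3, vial4, vial5 below 0.05 m and linear speed of each of vial0, vial1, vial2, vial3, vial4, vial5 below 0.05 m/s and angle between cup's own z axis and vertical below 0.08 rad and height (world z) of cup below 0.004 m and linear speed of cup below 0.02 m/s and contact force between the fingers and cup below 0.1 N); the robot touches nothing.
It fails at once if the hand gel bottle is moved by more than 30 mm (distance of gel from where it was at the start of the episode above 0.03 m).
It fails at once if the tape roll is moved by more than 30 mm (distance of tape from where it was at the start of the episode above 0.03 m).
It fails at once if the stapler is moved by more than 30 mm (distance of stapler from where it was at the start of the episode above 0.03 m).
It also fails if it takes over 72 s, if anything falls off the work surface, if the arm or the gripper's body presses on something with over 40 N, if the wrist force passes 120 N, or if a joint passes its speed limit or range.

## Working session

There is one attempt and no reset: what is moved stays moved. The work goes in short steps, Python scripts to look and compute and a tool call to move; the robot and the scene stay as the last step left them, time stands still between calls to the robot, and variables do not carry over. Pictures are saved under pics/ and viewed, at most 10 in all, crops included, and the job is handed in when it is done.

Besides the shell and the picture viewer there is one more tool, called after ">>>" by a JSON object that holds its "name" and its "arguments". carry_out: Moves the arm, as the interface text tells. Its arguments: {"type":"object","properties":{"series":{"type":"array","items":{"type":"array","items":{"type":"number"}}}},"required":["series"]}

```bash
ls; mkdir -p pics; python3 - <<'E'
from cell import env
import cv2,numpy as np
for n in("scene","top"):
    p,d=env.read_camera(n); cv2.imwrite(f"pics/{n}0.png",p[:,:,::-1]); np.save(f"pics/{n}0.npy",d)
    c=env.get_calibration(n); print(n,c)
print(env.state())
E
```

```text
pics
scene {'intrinsics': array([[580.72022024,   0.        , 315.5207185 ],
       [  0.        , 580.72022024, 241.14971838],
       [  0.        ,   0.        ,   1.        ]]), 'cam_to_world': array([[ 2.16926078e-01, -8.10871635e-01,  5.43534975e-01,
         1.14133133e+03],
       [ 9.76151269e-01,  1.85015400e-01, -1.13569373e-01,
        -1.31354616e+02],
       [-8.47215764e-03,  5.55208514e-01,  8.31668040e-01,
         1.06469330e+03],
       [ 0.00000000e+00,  0.00000000e+00,  0.00000000e+00,
         1.00000000e+00]])}
top {'intrinsics': array([[434.39321568,   0.        , 314.89441963],
       [  0.        , 434.39321568, 233.55289601],
       [  0.        ,   0.        ,   1.        ]]), 'cam_to_world': array([[-1.12431852e-02,  9.87158550e-01, -1.59347379e-01,
         3.87241543e+02],
       [-9.99931797e-01, -1.05956633e-02,  4.91265527e-03,
         6.79865902e+00],
       [ 3.16117848e-03,  1.59391745e-01,  9.87210352e-01,
         9.96782583e+02],
       [ 0.00000000e+00,  0.00000000e+00,  0.00000000e+00,
         1.00000000e+00]])}
{'t': 0.1, 'joints': array([ 1.13437498e+00,  4.91461693e-01,  1.55939357e+00,  1.92769481e-05,
        1.09170867e+00, -1.05610347e-01]), 'qvel': array([ 5.89948912e-04, -1.48849335e-03, -3.03268871e-03,  2.70390393e-05,
        1.59904284e-03,  2.59699895e-04]), 'tau': array([ 2.11444880e-03, -6.13618255e+01, -2.58600748e+01,  6.93652011e-02,
        4.69973939e-02, -3.06748086e-05]), 'eef_pos': array([202.9741114 , 591.08445369, 404.2417052 ]), 'tcp_rot': array([-3.14062858e+00, -1.19389756e-04,  2.81077270e+00]), 'ft_force': array([ 0.2476718 ,  0.49872672, -0.31173354]), 'moment': array([ 0.00085569,  0.01772436, -0.01902511]), 'grip_force': 0.0, 'opening': 0.995560647038558}
```

View pics/top0.png

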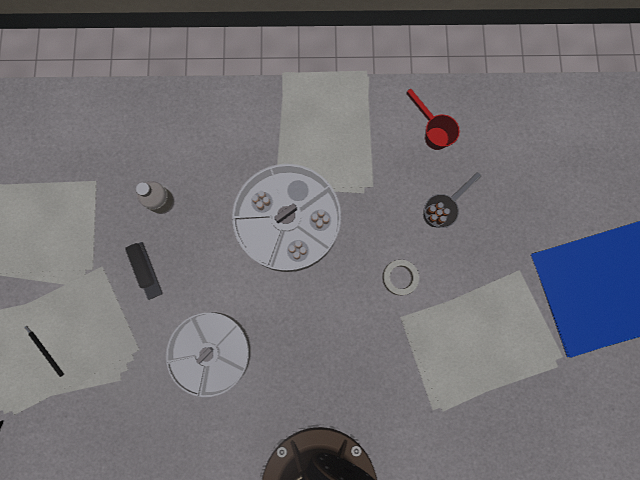

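View pics/scene0.png

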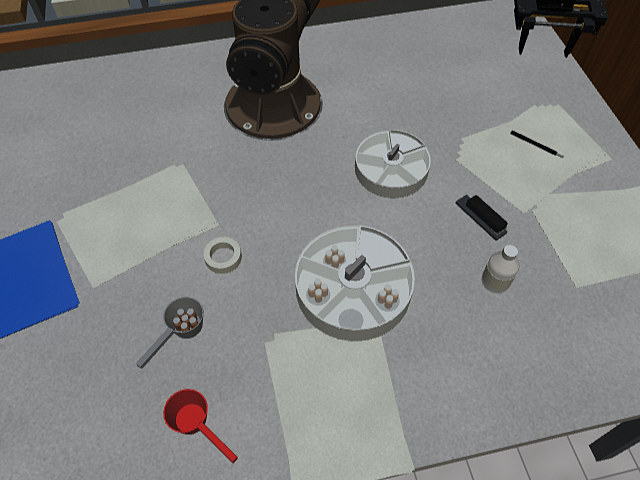

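Look-alikes: for the carousel, the large one at top (287,217) and a smaller one at (208,354). For the cup, the steel cup at (440,211) and the red one at (441,131). I choose the large carousel and the steel cup with vials, since they fit the description. The blank is lower-left, and the empty cell (298,190) is the third anticlockwise from it. I'll check this in one close crop.

```bash
cat > h.py <<'E'
import numpy as np,cv2
from cell import env
def ray(n,u,v,z):
    """pixel -> world at height z"""
    c=env.get_calibration(n);K=np.array(c["intrinsics"]);T=np.array(c["cam_to_world"])
    d=T[:3,:3]@np.array([(u-K[0,2])/K[0,0],-(v-K[1,2])/K[1,1],-1]);o=T[:3,3]
    return o+d*(z-o[2])/d[2]
def proj(n,P):
    c=env.get_calibration(n);K=np.array(c["intrinsics"]);T=np.array(c["cam_to_world"])
    p=np.linalg.inv(T)@np.append(P,1);return np.array([K[0,2]-K[0,0]*p[0]/p[2],K[1,2]+K[1,1]*p[1]/p[2]])
def cloud(n,d):
    c=env.get_calibration(n);K=np.array(c["intrinsics"]);T=np.array(c["cam_to_world"])
    v,u=np.mgrid[:480,:640];P=np.stack([(u-K[0,2])/K[0,0]*d,-(v-K[1,2])/K[1,1]*d,-d],-1)
    return P@T[:3,:3].T+T[:3,3]
E
python3 - <<'E'
from h import *
a=cv2.imread("pics/top0.png");b=cv2.imread("pics/scene0.png")
f=lambda im,x,y,w,h,s:cv2.resize(im[y:y+h,x:x+w],None,fx=s,fy=s,interpolation=cv2.INTER_CUBIC)
o=np.zeros((600,800,3),np.uint8)
o[:480,:480]=f(a,227,158,120,120,4)   # x4
o[:320,480:800]=f(a,410,165,80,80,4)
o[320:600,480:800]=f(b,130,290,80,70,4)
cv2.imwrite("pics/crop1.png",o)
for n in("top","scene"):
    W=cloud(n,np.load(f"pics/{n}0.npy"))
    img=a if n=="top" else b
    print(n,"bar top pts z>94 mean")
    c=ray(n,*((287,217) if n=="top" else (355,270)),59)
    m=(W[...,2]>88)&(W[...,2]<106)&(np.hypot(W[...,0]-c[0],W[...,1]-c[1])<45)
    Q=W[m];q=Q[:,:2]-Q[:,:2].mean(0);U,S,V=np.linalg.svd(q);print(c,Q.mean(0),len(Q),np.degrees(np.arctan2(V[0,1],V[0,0])),np.ptp(q@V[0]),np.ptp(q@V[1]))
    # cup: handle and rim
    c=ray(n,*((440,211) if n=="top" else (184,316)),50)
    m=(W[...,2]>44)&(W[...,2]<60)&(np.hypot(W[...,0]-c[0],W[...,1]-c[1])<150)&(np.hypot(W[...,0]-c[0],W[...,1]-c[1])>45)
    Q=W[m];mu=Q.mean(0);q=Q[:,:2]-mu[:2];V=np.linalg.svd(q)[2];print("handle",mu,len(Q),np.degrees(np.arctan2(V[0,1],V[0,0])),np.ptp(q@V[0]))
    m=(W[...,2]>47)&(W[...,2]<58)&(np.hypot(W[...,0]-c[0],W[...,1]-c[1])<45)
    print("rim",cv2.minEnclosingCircle(W[m][:,:2].astype(np.float32)),len(W[m]))
E
```

```text
top bar top pts z>94 mean
[576.15301821  63.07852359  59.        ] [579.01527672  65.39736985  96.72836751] 154 126.5869852107748 52.18326323506537 12.186867305438032
handle [ 646.25456641 -339.49362865   51.03953791] 194 133.59165972943555 81.05072558217776
rim ((591.1041870117188, -279.8475036621094), 40.669612884521484) 171
scene bar top pts z>94 mean
[569.95516481  68.35051991  59.        ] [582.33495337  62.88338031  96.92666761] 184 -54.025146552196944 53.12686705023587 13.536435828952891
handle [ 651.52889895 -341.34875881   51.53206271] 338 -36.10358532451053 87.44349118586868
rim ((591.3289794921875, -283.8331604003906), 42.39553451538086) 277
```

View pics/crop1.png

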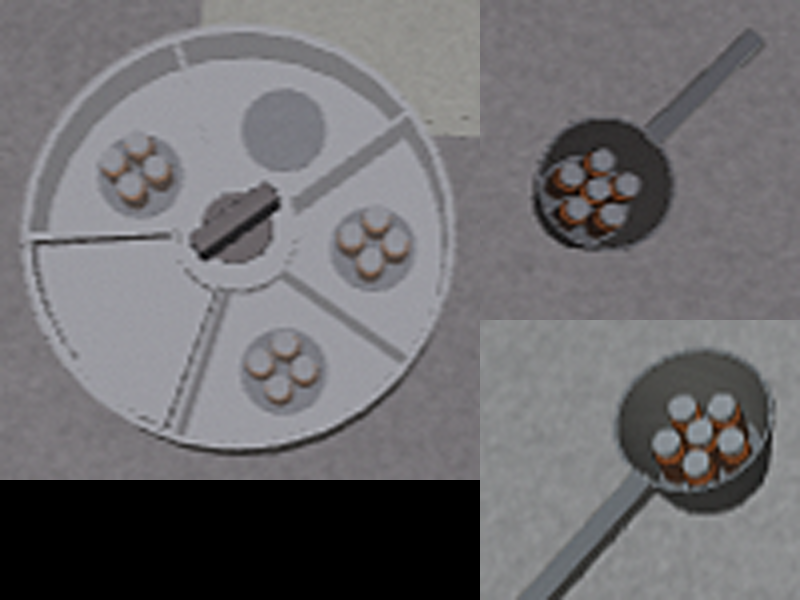

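The crop confirms the choice: on the big carousel the bare pad is at (298,190) and the blank with the opening is lower-left. The steel cup holds six vials, and its handle points up-right. I'll move above the knob, turning to yaw -53.7° so one grip can cover the whole 216° turn.

>>> {"name": "carry_out", "arguments": {"series": [[-0.528, -0.376, 0, 10.7, 1], [-0.528, -0.376, 0, 21.4, 1], [-0.528, -0.376, 0, 32.1, 1], [-0.528, -0.376, 0, 42.8, 1], [-0.528, -0.376, 0, 53.5, 1], [-0.528, -0.376, 0, 64.2, 1], [-0.528, -0.376, 0, 74.9, 1], [-0.528, -0.376, 0, 85.6, 1], [-0.528, -0.376, 0, 96.3, 1], [-0.528, -0.376, 0, 107, 0.6], [-0.528, -0.376, 0, 117.7, 0.6], [-0.528, -0.376, 0.02, 128.4, 0.6], [-0.528, -0.376, 0.04, 139.1, 0.5], [-0.528, -0.376, 0.06, 149.8, 0.5], [-0.528, -0.376, 0.06, 160.5, 0.5], [-0.528, -0.376, 0.06, 171.2, 0.5], [-0.528, -0.376, 0.06, 181.9, 0.5], [-0.528, -0.376, 0.06, 192.6, 0.5], [-0.528, -0.376, 0.06, 203.3, 0.5], [-0.528, -0.376, 0.06, 214, 0.5]]}}

```text
t: 2.6
eef_pos: [580.2, 64.0, 344.4]
tcp_rot: [3.141, 0.0, -0.93]
ft_force: [-0.4, 0.5, 0.3]
opening: 0.5
grip_force: 0.0
```

```bash
python3 - <<'E'
from h import *
s=env.state();print(s["t"],s["eef_pos"],s["tcp_rot"],np.degrees(s["joints"]))
# cover axis: hub & rim fit in top picture; pad; print predicted pad
print("pad",ray("top",227+284/4,158+130/4,6.5), "knob collar ctr",ray("top",227+238/4,158+228/4,70.5))
g=cv2.cvtColor(cv2.imread("pics/top0.png"),cv2.COLOR_BGR2GRAY)
W=cloud("top",np.load("pics/top0.npy"))
r=np.hypot(W[...,0]-580,W[...,1]-64)
m=(W[...,2]>52)&(W[...,2]<70)&(r>100)&(r<135)
print("rim",cv2.minEnclosingCircle(W[m][:,:2].astype(np.float32)))
from scipy.optimize import least_squares
W=cloud("scene",np.load("pics/scene0.npy"));r=np.hypot(W[...,0]-580,W[...,1]-64)
m=(W[...,2]>50)&(W[...,2]<70)&(r>100)&(r<135)
print("rim",cv2.minEnclosingCircle(W[m][:,:2].astype(np.float32)))
E
```

```text
2.6 [580.18563158  64.01144635 344.44959922] [ 3.14119501e+00  4.23868158e-04 -9.30424241e-01] [-1.87347701e-01  2.86381746e+01  9.90729868e+01  7.27029864e-03
  5.23216378e+01  1.43117584e+02]
pad [649.83495306  40.36055523   6.5       ] knob collar ctr [578.28077849  63.47086804  70.5       ]
rim ((580.2822875976562, 66.28544616699219), 120.41303253173828)
rim ((579.9113159179688, 64.95953369140625), 122.10086059570312)
```

>>> {"name": "carry_out", "arguments": {"series": [[0, 0, 0.04, 0, 0.5], [0, 0, 0.07, 0, 0.4], [0, 0, 0.082, 0, 0.3], [0, 0, 0.082, 0, 0], [0, 0, 0.082, 0, 0], [0, 0, 0.082, 0, 0], [0, 0, 0.085, 0, 0], [0, 0, 0.0885, 0, 0], [0, 0, 0.091, 0, 0], [0, 0, 0.091, 0, 0]]}}

```text
t: 3.85
eef_pos: [580.6, 64.1, 257.7]
tcp_rot: [-3.138, -0.003, -0.924]
ft_force: [-6.0, 0.3, 34.8]
opening: 0.126
grip_force: 30.0
```

```bash
python3 - <<'E'
from h import *
s=env.state();print(s)
E
```

```text
{'t': 3.85, 'joints': array([-3.11940655e-03,  6.16644710e-01,  1.79891908e+00, -1.40458202e-04,
        7.20900536e-01,  2.49162433e+00]), 'qvel': array([ 0.0006691 ,  0.00036717,  0.00333023,  0.0009034 , -0.0017572 ,
        0.0015525 ]), 'tau': array([-7.73581322e-01, -4.23690033e+01, -1.39383522e+01, -4.63064457e-02,
       -1.98408522e+00, -1.40737742e-02]), 'eef_pos': array([580.6032614 ,  64.08159649, 257.69325755]), 'tcp_rot': array([-3.1375664 , -0.00317769, -0.92384853]), 'ft_force': array([-6.00742233,  0.30429112, 34.78934222]), 'moment': array([-0.04390888,  1.59427252, -0.03593625]), 'grip_force': 30.04080891609192, 'opening': 0.12625860749388945}
```

>>> {"name": "carry_out", "arguments": {"series": [[0, 0, -0.001, -8, 0], [0, 0, -0.001, -18.5, 0], [0, 0, -0.001, -29, 0], [0, 0, -0.001, -39.5, 0], [0, 0, -0.001, -50, 0], [0, 0, -0.001, -60.5, 0], [0, 0, -0.001, -71, 0], [0, 0, -0.001, -81.5, 0], [0, 0, -0.001, -92, 0], [0, 0, -0.001, -102.5, 0], [0, 0, -0.001, -113, 0], [0, 0, -0.001, -123.5, 0], [0, 0, -0.001, -134, 0], [0, 0, -0.001, -144.5, 0], [0, 0, -0.001, -155, 0], [0, 0, -0.001, -165.5, 0], [0, 0, -0.001, -176, 0], [0, 0, -0.001, -186.5, 0], [0, 0, -0.001, -197, 0], [0, 0, -0.001, -205, 0]]}}

```text
t: 6.35
eef_pos: [579.5, 65.4, 257.6]
tcp_rot: [3.14, -0.001, 2.659]
ft_force: [-11.3, 12.3, 29.0]
opening: 0.127
grip_force: 30.0
```

```bash
python3 - <<'E'
from h import *
s=env.state();print(s["tcp_rot"],s["moment"],s["ft_force"],s["eef_pos"])
E
```

```text
[ 3.13969642e+00 -6.28165456e-04  2.65891894e+00] [ 2.38731415  2.17933549 -0.040759  ] [-11.31747143  12.26756947  28.99067182] [579.46025314  65.40263724 257.56730045]
```

>>> {"name": "carry_out", "arguments": {"series": [[0.0005, 0, 0, -7, 0], [0.001, 0, 0, -9.2, 0], [0.001, 0, 0, -9.2, 0], [0.001, 0, -0.004, -9.2, 0], [0.001, 0, -0.006, -9.2, 0.12], [0.001, 0, -0.009, -9.2, 0.2], [0.001, 0, -0.009, -9.2, 0.3]]}}

```text
t: 7.22
eef_pos: [579.4, 64.4, 264.2]
tcp_rot: [3.141, 0.001, 2.814]
ft_force: [0.2, -0.5, -0.4]
opening: 0.253
grip_force: 0.0
```

```bash
python3 - <<'E'
from h import *
s=env.state();print(s["tcp_rot"],s["moment"],s["ft_force"],s["eef_pos"],s["joints"])
E
```

```text
[3.14146974e+00 8.73907465e-04 2.81449799e+00] [ 0.00644562  0.00529441 -0.02102056] [ 0.20594517 -0.49798542 -0.44310289] [579.37925997  64.4120211  264.24266458] [-2.54570552e-03  6.06201773e-01  1.79686715e+00 -2.41129499e-04
  7.37656268e-01 -1.24606904e+00]
```

>>> {"name": "carry_out", "arguments": {"series": [[0, 0, -0.05, 0, 0.5], [0, 0, -0.08, 0, 0.5], [-0.186, -0.357, -0.08, 5, 0.5], [-0.186, -0.357, -0.08, 10, 0.5], [-0.186, -0.357, -0.08, 15, 0.5], [-0.186, -0.357, -0.08, 20, 0.5], [-0.186, -0.357, -0.08, 27.3, 0.5], [-0.186, -0.357, -0.08, 27.3, 0.5], [-0.186, -0.357, -0.08, 27.3, 0.5], [-0.186, -0.357, -0.08, 27.3, 0.5]]}}

```text
t: 8.48
eef_pos: [640.2, -335.6, 342.9]
tcp_rot: [-3.141, -0.001, 2.335]
ft_force: [0.1, 0.3, -1.4]
opening: 0.5
grip_force: 0.0
```

```bash
python3 - <<'E'
from h import *
a,d=env.read_camera("top");b,e=env.read_camera("scene");a=a[:,:,::-1];b=b[:,:,::-1]
s=env.state();print(s["t"],s["eef_pos"],s["tcp_rot"])
cv2.imwrite("pics/top1.png",a)
o=np.zeros((480,800,3),np.uint8)
f=lambda im,x,y,w,h,s:cv2.resize(im[y:y+h,x:x+w],None,fx=s,fy=s,interpolation=cv2.INTER_CUBIC)
o[:,:480]=f(a,227,158,120,120,4);o[:320,480:]=f(b,130,250,80,80,4)
cv2.imwrite("pics/crop2.png",o)
for n,dd in(("top",d),("scene",e)):
    W=cloud(n,dd);r=np.hypot(W[...,0]-579.5,W[...,1]-65)
    m=(W[...,2]>88)&(W[...,2]<106)&(r<45);Q=W[m];q=Q[:,:2]-Q[:,:2].mean(0);V=np.linalg.svd(q)[2];print(Q.mean(0),np.degrees(np.arctan2(V[0,1],V[0,0])))
    m=(W[...,2]>62)&(W[...,2]<80)&(r>100)&(r<125);Q=W[m];print("outer collar",len(Q),np.median(Q,0),np.degrees(np.median(np.arctan2(Q[:,1]-65,Q[:,0]-579.5))))
E
```

```text
8.575 [ 640.47394791 -333.0142743   343.35323755] [-3.14154401e+00 -8.59250558e-04  2.33749905e+00]
[578.44456025  65.73639173  95.97972368] 161.159144529375
outer collar 149 [684.36006699  37.94182448  67.4457327 ] -13.994224982183265
[583.18439911  62.8945483   97.07312671] -18.199437090215834
outer collar 423 [670.38694152  34.55346717  64.68021601] -17.350873799119153
```

View pics/crop2.png

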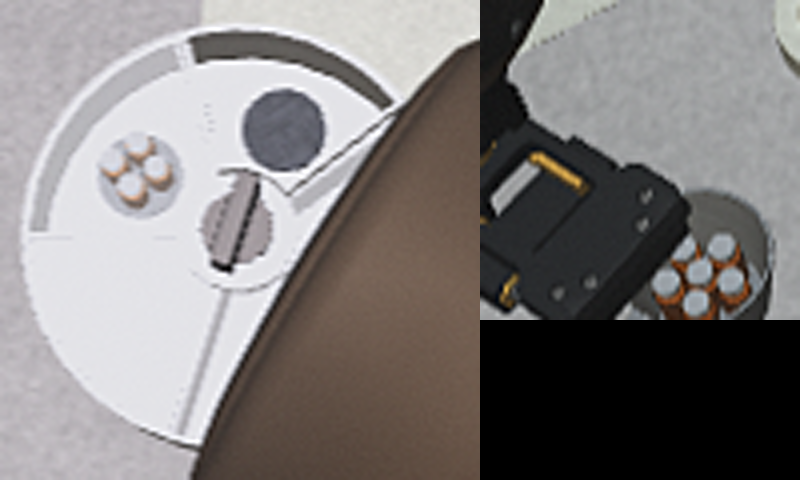

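The opening now stands over the bare pad, and the bar top is back at its original height, so the knob is up. Next I grip the cup handle and lift slightly to see whether the cup droops.

>>> {"name": "carry_out", "arguments": {"series": [[0, 0, 0.06, 0, 0.5], [0, 0, 0.1, 0, 0.4], [0, 0, 0.117, 0, 0.3], [0, 0, 0.117, 0, 0], [0, 0, 0.117, 0, 0], [0, 0, 0.117, 0, 0], [0, 0, 0.117, 0, 0], [0, 0, 0.112, 0, 0], [0, 0, 0.1, 0, 0], [0, 0, 0.087, 0, 0], [0, 0, 0.087, 0, 0]]}}

```text
t: 9.95
eef_pos: [640.8, -333.4, 258.3]
tcp_rot: [3.141, 0.002, 2.338]
ft_force: [-0.0, 1.2, -2.5]
opening: 0.124
grip_force: 30.0
```

```bash
python3 - <<'E'
from h import *
b,e=env.read_camera("scene");cv2.imwrite("pics/scene2.png",cv2.resize(b[250:410,100:310,::-1],None,fx=3.5,fy=3.5))
s=env.state();print(s["t"],s["eef_pos"],s["tcp_rot"],s["moment"],s["ft_force"],s["opening"])
E
```

```text
10.0 [ 640.69954985 -333.35768998  257.44640436] [3.14127338e+00 1.01758905e-03 2.33781794e+00] [-0.17161802 -0.09190292 -0.02560507] [ 0.11810019 -0.30402421 -1.4984658 ] 0.12100134129570828
```

View pics/scene2.png

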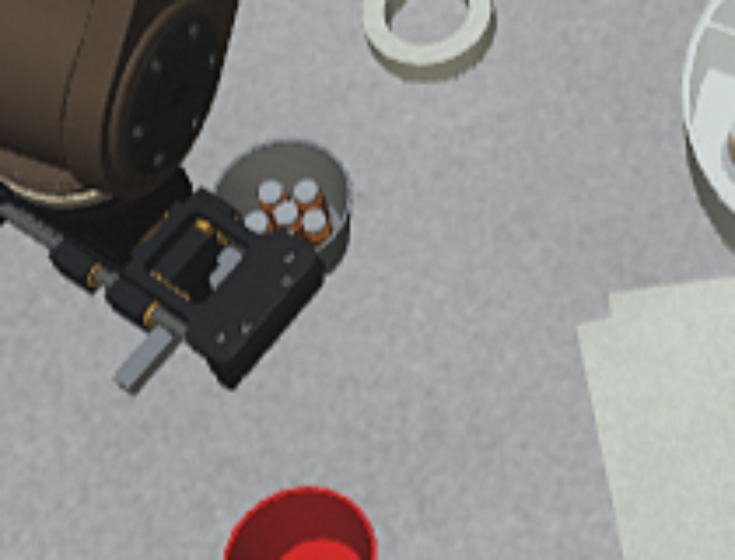

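>>> {"name": "carry_out", "arguments": {"series": [[0, 0, -0.02, 0, 0], [0.005, 0.015, -0.05, -2, 0], [0.015, 0.045, -0.06, -5, 0], [0.03, 0.085, -0.06, -9, 0], [0.045, 0.128, -0.06, -13, 0], [0.06, 0.17, -0.06, -17, 0], [0.075, 0.212, -0.06, -20, 0], [0.09, 0.254, -0.06, -23, 0], [0.105, 0.295, -0.06, -25, 0], [0.114, 0.322, -0.06, -26, 0], [0.12, 0.337, -0.055, -27, 0], [0.12, 0.339, -0.05, -27, 0], [0.12, 0.339, -0.05, -27, 0]]}}

```text
t: 11.62
eef_pos: [801.2, -12.7, 306.0]
tcp_rot: [-3.141, -0.001, 2.808]
ft_force: [0.1, -0.7, -1.6]
opening: 0.123
grip_force: 30.0
```

```bash
python3 - <<'E'
from h import *
a,d=env.read_camera("top");b,e=env.read_camera("scene")
o=np.zeros((480,800,3),np.uint8)
o[:,:440]=cv2.resize(b[220:460,230:450,::-1],None,fx=2,fy=2);o[:360,440:]=cv2.resize(a[90:270,230:410,::-1],None,fx=2,fy=2)
cv2.imwrite("pics/p3.png",o)
s=env.state();print(s["t"],s["eef_pos"],s["tcp_rot"],s["moment"],s["ft_force"],s["opening"],s["joints"])
u=np.array([.9455,-.3256])
for n,dd in(("top",d),("scene",e)):
    W=cloud(n,dd);r=(W[...,:2]-[579.3,65])@u;t=(W[...,:2]-[579.3,65])@[.3256,.9455]
    for lo in range(110,215,8):
        m=(r>lo)&(r<lo+8)&(abs(t)<48)&(W[...,2]>72)
        Q=W[...,2][m]
        print(n,lo,m.sum(),np.round(np.percentile(Q,[5,50,95])) if m.sum() else "", np.round([t[m].min(),t[m].max()]) if m.sum() else "")
E
```

```text
11.725 [801.28492425 -12.97457676 306.76453079] [-3.14145435e+00 -2.60146796e-04  2.80768093e+00] [-0.06169583 -0.12954679 -0.01754997] [ 0.21128418 -0.29663238 -1.87138862] 0.12515769948027758 [-9.85083278e-02  8.40030824e-01  1.13097151e+00 -8.01408261e-05
  1.17087555e+00 -1.33536174e+00]
top 110 238 [459. 492. 503.] [-48.  34.]
top 118 277 [463. 483. 497.] [-48.  35.]
top 126 296 [466. 480. 492.] [-48.  37.]
top 134 318 [467. 484. 489.] [-48.  39.]
top 142 270 [457. 484. 489.] [-48.  40.]
top 150 177 [459. 464. 484.] [-48.  42.]
top 158 202 [460. 464. 471.] [-48.  44.]
top 166 156 [456. 463. 466.] [-48.  46.]
top 174 75 [441. 455. 463.] [-48.  48.]
top 182 58 [427. 451. 453.] [31. 48.]
top 190 125 [413. 418. 450.] [ 6. 48.]
top 198 299 [414. 420. 446.] [-22.  48.]
top 206 440 [414. 423. 442.] [-48.  48.]
top 214 435 [420. 427. 435.] [-48.  47.]
scene 110 406 [464. 498. 505.] [-48.  31.]
scene 118 384 [467. 493. 500.] [-48.  33.]
scene 126 439 [455. 487. 494.] [-48.  35.]
scene 134 519 [389. 472. 489.] [-48.  37.]
scene 142 660 [396. 472. 490.] [-48.  38.]
scene 150 701 [409. 467. 484.] [-48.  42.]
scene 158 694 [415. 464. 473.] [-48.  42.]
scene 166 446 [411. 462. 469.] [-48.  44.]
scene 174 186 [405. 457. 465.] [-47.  48.]
scene 182 128 [412. 452. 456.] [29. 48.]
scene 190 136 [415. 449. 453.] [ 4. 48.]
scene 198 189 [416. 426. 449.] [-32.  48.]
scene 206 300 [210. 426. 446.] [-47.  48.]
scene 214 378 [235. 429. 442.] [-48.  48.]
```

View pics/p3.png

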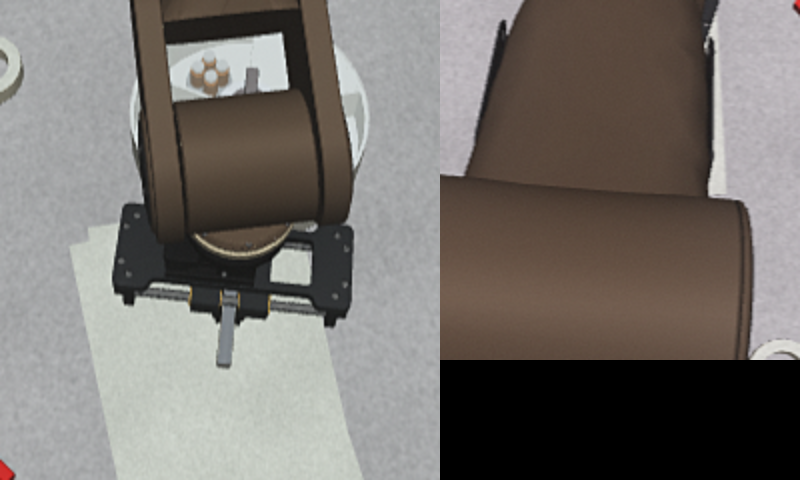

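The arm hides the cup, but the handle's tail at scene (341,400) stays visible, and its height gives the tilt. The interface only yaws the tool, so I'll tip the cup by pivoting it in the grip: the foot's front edge hooks on the filling collar while I swing the grip point around it. First I try 20°.

>>> {"name": "carry_out", "arguments": {"series": [[0.008, 0.0014, 0.017, 0, 0], [0.015, 0.0014, 0.017, 0, 0], [0.02, 0.0014, 0.0167, 0, 0], [0.023, 0.0014, 0.0164, 0, 0], [0.025, 0.0014, 0.012, 0, 0], [0.027, 0.0014, 0.008, 0, 0], [0.032, 0.0014, 0, 0, 0], [0.037, 0.0014, -0.0075, 0, 0], [0.043, 0.0014, -0.0145, 0, 0], [0.043, 0.0014, -0.0145, 0, 0]]}}

```text
t: 12.98
eef_pos: [760.9, 3.9, 322.2]
tcp_rot: [3.141, 0.0, 2.809]
ft_force: [1.2, -0.4, -0.4]
opening: 0.124
grip_force: 30.0
```

```bash
cat >> h.py <<'E'
def tail():
    b,e=env.read_camera("scene");s=env.state();W=cloud("scene",e)
    u=np.array([.9455,-.3256]);v=np.array([.3256,.9455]);A=[579.3,65]
    p=s["eef_pos"];pr=(p[:2]-A)@u;Pz=p[2]-181
    r=(W[...,:2]-A)@u-pr;t=(W[...,:2]-p[:2])@v;z=W[...,2]-Pz
    m=(abs(t)<10)&(r>-30)&(r<75)&(np.hypot(r,z)<70)&(np.hypot(r,z)>25)
    q=np.c_[r[m],z[m]]
    print("t %.2f X %.1f Z %.1f"%(s["t"],115-pr,Pz-69),"F",s["ft_force"].round(1),"M",s["moment"].round(2),"open",round(s["opening"],3),s["grip_force"])
    # bar top pixels: angle of r-z line
    if len(q)>8:
        V=np.linalg.svd(q-q.mean(0))[2][0];print(len(q),"mean r,z",q.mean(0).round(1),"tail slope deg",np.degrees(np.arctan2(V[1],V[0])).round(1),"end",q[np.argmax(np.hypot(*q.T))].round(1))
    return b
E
python3 -c "
from h import *
b=tail();cv2.imwrite('pics/p4.png',b[:,:,::-1])"
```

```text
t 13.03 X -76.8 Z 71.8 F [ 1.7 -0.8  1.2] M [-0.07 -0.35 -0.05] open 0.121 29.999869465827942
154 mean r,z [37.4 19.9] tail slope deg 9.0 end [54.2 21.5]
```

>>> {"name": "carry_out", "arguments": {"series": [[0.0066, 0, -0.0065, 0, 0], [0.0136, 0, -0.0124, 0, 0], [0.021, 0, -0.0176, 0, 0], [0.029, 0, -0.0221, 0, 0], [0.0374, 0, -0.026, 0, 0], [0.046, 0, -0.0292, 0, 0], [0.0548, 0, -0.0314, 0, 0], [0.0548, 0, -0.0314, 0, 0]]}}

```text
t: 14.02
eef_pos: [709.0, 21.8, 353.1]
tcp_rot: [3.141, -0.0, 2.809]
ft_force: [0.8, -0.4, 1.5]
opening: 0.122
grip_force: 30.0
```

```bash
python3 -c "
from h import *
b=tail();cv2.imwrite('pics/p5.png',cv2.resize(b[220:440,230:450,::-1],None,fx=2.7,fy=2.7))"
```

```text
t 14.07 X -22.0 Z 103.0 F [ 0.4 -0.3  2.9] M [-0.02 -0.07  0.04] open 0.123 30.000338852405548
248 mean r,z [ 19.1 -10.4] tail slope deg -105.0 end [ 15.  -65.1]
```

View pics/p5.png

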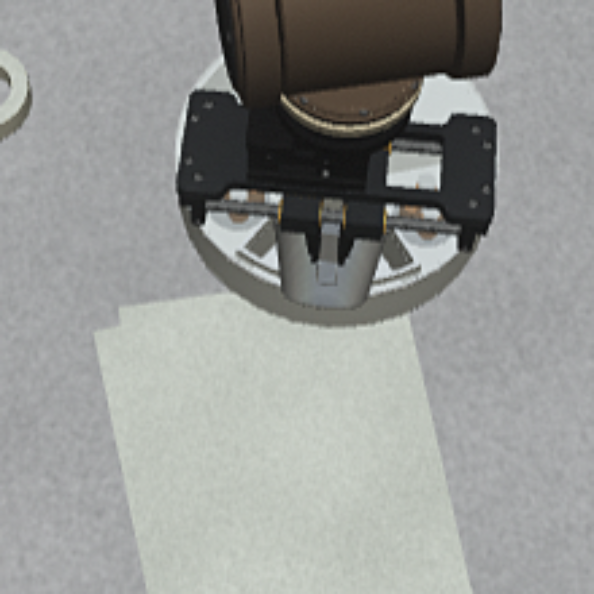

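The cup is tipped about 55°, with its foot on the collar's outer edge and centred on the opening. I continue round to 100°.

>>> {"name": "carry_out", "arguments": {"series": [[0.0091, 0, -0.0015, 0, 0], [0.0183, 0, -0.0024, 0, 0], [0.0273, 0, -0.0024, 0, 0], [0.0365, 0, -0.0016, 0, 0], [0.0365, 0, -0.0016, 0, 0], [0.0456, 0, 0, 0, 0], [0.0544, 0, 0.0024, 0, 0], [0.063, 0, 0.0055, 0, 0], [0.0712, 0, 0.0095, 0, 0], [0.0792, 0, 0.014, 0, 0], [0.0792, 0, 0.014, 0, 0], [0.0792, 0, 0.014, 0, 0]]}}

```text
t: 15.58
eef_pos: [633.8, 47.9, 339.8]
tcp_rot: [3.141, -0.0, 2.809]
ft_force: [-4.3, 1.8, 13.6]
opening: 0.117
grip_force: 30.0
```

```bash
python3 -c "
from h import *
b=tail();cv2.imwrite('pics/p6.png',cv2.resize(b[200:400,260:460,::-1],None,fx=3,fy=3))"
```

```text
t 15.62 X 57.9 Z 89.8 F [-4.3  1.4 13.4] M [0.16 0.38 0.02] open 0.117 30.005080997943878
439 mean r,z [31.9 -4.6] tail slope deg -72.5 end [ 61.8 -32.5]
```

View pics/p6.png

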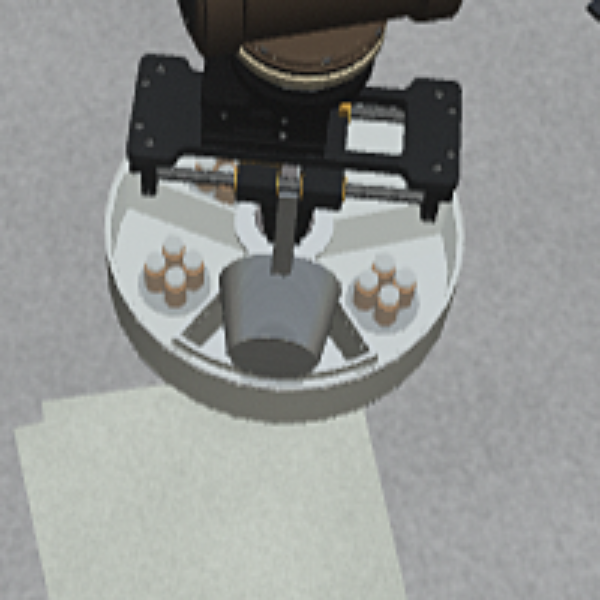

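```bash
cat >> h.py <<'E'
def prof():
    b,e=env.read_camera("scene");W=cloud("scene",e)
    u=np.array([.9455,-.3256]);v=np.array([.3256,.9455]);A=[579.3,65]
    r=(W[...,:2]-A)@u;t=(W[...,:2]-A)@v;z=W[...,2]
    m=np.zeros_like(r,bool);m[280:335,325:380]=1
    m&=(abs(t)<28)&(z>62)
    for c0,c1 in((-26,-9),(-8,8),(9,26)):
        print([(int(lo),np.round(np.median(z[k]),0),int(k.sum())) for lo in range(44,150,6) for k in [m&(t>c0)&(t<c1)&(r>=lo)&(r<lo+6)] if k.sum()>2])
    return b
E
python3 -c "
from h import *
prof()"
```

```text
[(62, np.float64(131.0), 4), (68, np.float64(131.0), 26), (74, np.float64(129.0), 32), (80, np.float64(129.0), 29), (86, np.float64(128.0), 29), (92, np.float64(126.0), 29), (98, np.float64(125.0), 31), (104, np.float64(123.0), 31), (110, np.float64(120.0), 40), (116, np.float64(105.0), 116), (122, np.float64(100.0), 4)]
[(68, np.float64(137.0), 6), (74, np.float64(153.0), 30), (80, np.float64(146.0), 86), (86, np.float64(131.0), 30), (92, np.float64(131.0), 25), (98, np.float64(130.0), 26), (104, np.float64(129.0), 32), (110, np.float64(128.0), 23), (116, np.float64(105.0), 139)]
[(62, np.float64(127.0), 4), (68, np.float64(132.0), 26), (74, np.float64(130.0), 33), (80, np.float64(127.0), 28), (86, np.float64(127.0), 30), (92, np.float64(125.0), 28), (98, np.float64(124.0), 36), (104, np.float64(124.0), 24), (110, np.float64(120.0), 45), (116, np.float64(104.0), 108), (122, np.float64(109.0), 3)]
```

>>> {"name": "carry_out", "arguments": {"series": [[0.0074, 0, 0.0053, 0, 0], [0.0144, 0, 0.0111, 0, 0], [0.021, 0, 0.0175, 0, 0], [0.021, 0, 0.0175, 0, 0], [0.018, 0, 0.008, 0, 0], [0.028, 0, 0.008, 0, 0], [0.01, 0, 0.008, 0, 0], [0.028, 0, 0.008, 0, 0], [0.01, 0, 0.008, 0, 0], [0.02, 0, 0.008, 0, 0], [0.015, 0, 0, 0, 0], [0.015, 0, -0.01, 0, 0], [0.015, 0, -0.01, 0, 0], [0.015, 0, -0.01, 0, 0]]}}

```text
t: 17.42
eef_pos: [620.3, 52.3, 348.7]
tcp_rot: [3.142, 0.0, 2.809]
ft_force: [-0.2, 0.3, -1.0]
opening: 0.119
grip_force: 30.0
```

```bash
python3 -c "
from h import *
tail()
b=prof();cv2.imwrite('pics/p7.png',cv2.resize(b[200:400,260:460,::-1],None,fx=3,fy=3))"
```

```text
t 17.48 X 72.1 Z 98.5 F [-0.2 -0.7 -1.3] M [0.07 0.1  0.02] open 0.116 29.99933034181595
467 mean r,z [34.   4.4] tail slope deg -62.3 end [ 67.4 -18.7]
[(62, np.float64(146.0), 17), (68, np.float64(147.0), 26), (74, np.float64(146.0), 23), (80, np.float64(147.0), 29), (86, np.float64(146.0), 33), (92, np.float64(146.0), 26), (98, np.float64(145.0), 28), (104, np.float64(145.0), 29), (110, np.float64(137.0), 80), (116, np.float64(121.0), 94), (122, np.float64(107.0), 10)]
[(62, np.float64(148.0), 4), (68, np.float64(155.0), 29), (74, np.float64(151.0), 31), (80, np.float64(150.0), 24), (86, np.float64(151.0), 30), (92, np.float64(150.0), 22), (98, np.float64(151.0), 29), (104, np.float64(149.0), 29), (110, np.float64(142.0), 80), (116, np.float64(121.0), 97), (122, np.float64(104.0), 30)]
[(62, np.float64(145.0), 25), (68, np.float64(147.0), 25), (74, np.float64(147.0), 29), (80, np.float64(145.0), 27), (86, np.float64(146.0), 29), (92, np.float64(145.0), 28), (98, np.float64(146.0), 30), (104, np.float64(144.0), 31), (110, np.float64(134.0), 79), (116, np.float64(123.0), 85), (122, np.float64(108.0), 13)]
```

View pics/p7.png

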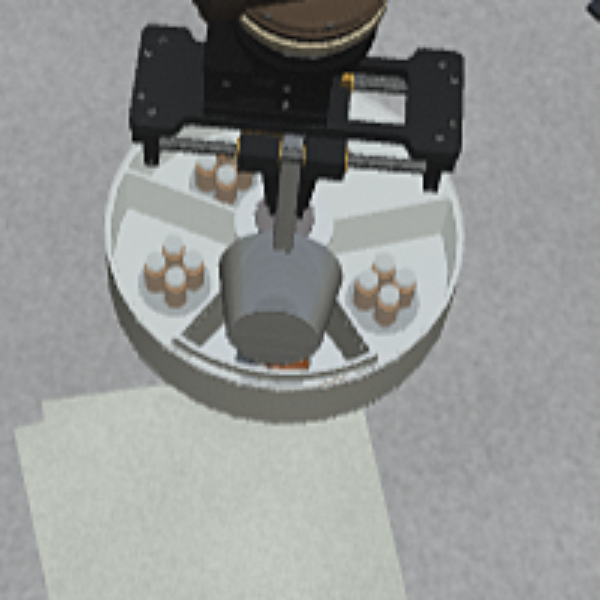

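>>> {"name": "carry_out", "arguments": {"series": [[0, 0, -0.035, 0, 0], [0, 0, -0.065, 0, 0], [0.025, 0, -0.07, 0, 0], [0.055, 0, -0.07, 0, 0], [0.06, 0, -0.07, 0, 0], [0.06, 0, -0.07, 0, 0]]}}

```text
t: 18.27
eef_pos: [564.0, 71.9, 418.7]
tcp_rot: [3.141, 0.0, 2.809]
ft_force: [-0.3, -0.4, -1.2]
opening: 0.123
grip_force: 30.0
```

```bash
python3 -c "
from h import *
b=tail();cv2.imwrite('pics/p8.png',cv2.resize(b[210:360,280:430,::-1],None,fx=4,fy=4,interpolation=cv2.INTER_CUBIC))"
```

```text
t 18.32 X 131.4 Z 168.6 F [-0.3  0.6 -0.5] M [ 0.    0.07 -0.01] open 0.119 29.999409019947052
534 mean r,z [31.8  8.7] tail slope deg -63.0 end [ 67.6 -18.3]
```

View pics/p8.png

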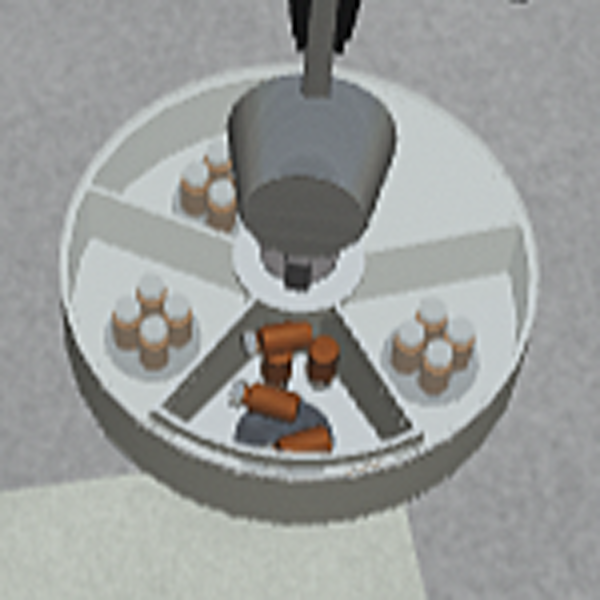

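The cell holds several amber vials, and at 102° tilt plus the shake the cup should be empty. I'll confirm by code once the arm is clear. To right the cup I'll press its foot face against the carousel's outer edge on the +y side, away from the bystanders.

>>> {"name": "carry_out", "arguments": {"series": [[0.02, 0.02, 0, 8, 0], [0.04, 0.05, 0, 18, 0], [0.06, 0.08, 0, 28, 0], [0.08, 0.11, 0, 38, 0], [0.1, 0.14, 0, 46, 0], [0.108, 0.152, 0.03, 51, 0], [0.108, 0.152, 0.07, 51, 0], [0.108, 0.152, 0.1, 51, 0], [0.108, 0.152, 0.106, 51, 0], [0.108, 0.152, 0.106, 51, 0]]}}

```text
t: 19.58
eef_pos: [511.9, 250.8, 313.0]
tcp_rot: [3.141, -0.0, 1.919]
ft_force: [0.6, -0.2, -1.1]
opening: 0.118
grip_force: 30.0
```

```bash
cat > q.py <<'E'
from h import *
import sys
a=float(sys.argv[1]);z0=float(sys.argv[2])
s=env.state();h=np.radians(a);d=np.array([np.cos(h),np.sin(h)]);n=np.array([np.sin(h),-np.cos(h)])
p=s["eef_pos"];w=p[:2]-[579.3,65]
print("t",s["t"],"X",w@d-120,"side",w@n,"Z",p[2]-181-z0,"yaw",np.degrees(s["tcp_rot"][2]),"F",s["ft_force"].round(1),"M",s["moment"].round(2))
for c in("scene","top"):
    W=cloud(c,env.read_camera(c)[1]);r=W[...,:2]-p[:2];x=r@d;y=r@n;z=W[...,2]-(p[2]-181)
    m=(abs(y)<36)&(x>-110)&(x<130)&(z<10)&(z>-150)&(W[...,2]>8)&(np.linalg.norm(W[...,:2]-[579.3,65],axis=-1)>124)
    print(c,[(lo,int(np.median(z[k])),int(k.sum())) for lo in range(-110,130,10) for k in [m&(x>=lo)&(x<lo+10)] if k.sum()>3])
# vials seen through the cover (amber pixels in empty cell)
E
python3 q.py 110 59; python3 - <<'E'
from h import *
for n in("top","scene"):
    a,d=env.read_camera(n);cv2.imwrite(f"pics/{n}9.png",a[:,:,::-1])
    u=proj(n,[650,40,20]).astype(int);c=a[u[1]-28:u[1]+29,u[0]-28:u[0]+29].astype(int)
    am=((c[...,0]>c[...,2]*1.8)&(c[...,0]>70)).astype(np.uint8)
    k,l,st,ce=cv2.connectedComponentsWithStats(am);print(n,am.sum(),[(s[4],ray(n,*(x+u-28),20)[:2].round().tolist()) for s,x in zip(st[1:],ce[1:]) if s[4]>8])
    W=cloud(n,d);r=W[...,:2]-[579.3,65];x=r@[.9455,-.3256];y=r@[.3256,.9455]
    m=(x>32)&(x<108)&(abs(y)<x*.55);z=W[...,2][m];print(np.percentile(z,[50,90,95,99]))
E
```

```text
t 19.575 X 77.66386267352706 side 0.26826554398279967 Z 72.98168842032169 yaw 109.93241296883828 F [ 0.6 -0.2 -1.1] M [-0.03  0.02  0.02]
scene [(-80, -28, 128), (-70, -23, 148), (-60, -23, 165), (-50, -23, 151), (-40, -21, 191), (-30, -20, 149), (-20, 0, 31), (-10, 1, 14), (0, 3, 10), (120, -120, 21)]
top [(-80, -32, 89), (-70, -21, 142), (-60, -22, 152), (-50, -22, 161), (-40, -21, 166), (-30, -21, 161), (-20, -20, 19)]
top 214 [(np.int32(61), [684.0, 71.0]), (np.int32(64), [659.0, 48.0]), (np.int32(89), [631.0, 46.0])]
[ 7.82081232 55.7680355  65.73332396 69.06834149]
scene 334 [(np.int32(268), [617.0, 51.0]), (np.int32(62), [660.0, 50.0])]
[20.88381158 62.25199251 67.70438584 70.56225907]
```

```bash
python3 - <<'E'
from h import *
s=env.state();h=s["tcp_rot"][2];d=np.array([np.cos(h),np.sin(h)]);n=np.array([np.sin(h),-np.cos(h)]);p=s["eef_pos"]
for c in("scene","top"):
    W=cloud(c,env.read_camera(c)[1]);r=W[...,:2]-p[:2];x=r@d;y=r@n;z=W[...,2]-(p[2]-181)
    for zl in range(-110,90,10):
        m=(abs(y)<5)&(z>zl)&(z<=zl+10)&(abs(x)<110);
        if m.sum()>2: print(c,zl,m.sum(),"x pct",np.percentile(x[m],[0,10,50,90,100]).round(0))
E
```

```text
scene -80 60 x pct [-109. -106.  -95.  -82.  -80.]
scene -70 13 x pct [-102.  -90.  -81.  -80.  -80.]
scene -60 14 x pct [-81. -81. -79. -78. -78.]
scene -50 14 x pct [-79. -79. -77. -75. -74.]
scene -40 14 x pct [-78. -77. -75. -74. -74.]
scene -30 20 x pct [-76. -74. -73. -60. -45.]
scene -20 91 x pct [-73. -69. -50. -33. -20.]
scene -10 19 x pct [-34. -32. -31. -20. -10.]
scene 0 23 x pct [-32. -31. -29. -25. -14.]
scene 10 23 x pct [-28. -28. -26. -16. -13.]
scene 20 18 x pct [-27. -26. -24. -17. -12.]
scene 30 22 x pct [-25. -24. -22. -18. -12.]
scene 40 11 x pct [-24. -22. -22. -20. -19.]
scene 80 15 x pct [-32. -31. -30. -26. -26.]
top -80 61 x pct [-110. -107.  -95.  -83.  -80.]
top -70 7 x pct [-80. -80. -79. -78. -78.]
top -60 6 x pct [-78. -78. -77. -77. -77.]
top -50 8 x pct [-76. -76. -75. -74. -74.]
top -40 6 x pct [-74. -74. -73. -72. -72.]
top -30 19 x pct [-72. -72. -68. -45. -30.]
top -20 86 x pct [-70. -66. -47. -32. -29.]
top -10 9 x pct [-29. -29. -28. -27. -27.]
top 0 8 x pct [-28. -27. -26. -26. -25.]
top 10 8 x pct [-26. -25. -25. -24. -24.]
```

>>> {"name": "carry_out", "arguments": {"series": [[-0.012, 0, -0.0083, 0, 0], [-0.0194, 0, -0.014, 0, 0], [-0.0272, 0, -0.019, 0, 0], [-0.0354, 0, -0.0232, 0, 0], [-0.044, 0, -0.0267, 0, 0], [-0.0529, 0, -0.0295, 0, 0], [-0.0529, 0, -0.0295, 0, 0]]}}

```text
t: 20.75
eef_pos: [529.6, 200.5, 342.3]
tcp_rot: [3.141, -0.0, 1.918]
ft_force: [-0.8, 0.6, -1.1]
opening: 0.12
grip_force: 30.0
```

```bash
cat > w.py <<'E'
from h import *
s=env.state();h=s["tcp_rot"][2];d=np.array([np.cos(h),np.sin(h)]);n=np.array([np.sin(h),-np.cos(h)]);p=s["eef_pos"]
print(s["t"],p,s["ft_force"].round(1),s["moment"].round(2),s["opening"],s["grip_force"])
for c in("scene","top"):
    W=cloud(c,env.read_camera(c)[1]);r=W[...,:2]-p[:2];x=r@d;y=r@n;z=W[...,2]-(p[2]-181)
    for zl in range(-130,70,10):
        m=(abs(y)<5)&(z>zl)&(z<=zl+10)&(abs(x)<110)&(W[...,2]>8);
        if m.sum()>2: print(c,zl,m.sum(),np.percentile(x[m],[0,10,50,90,100]).round(0))
E
python3 w.py
```

```text
20.75 [529.58513369 200.51065058 342.28101609] [-0.8  0.6 -1.1] [-0.01  0.07  0.01] 0.12036691021461411 29.999452829360962
scene -110 90 [-110. -105.  -87.  -67.  -55.]
scene -100 11 [-109. -104.  -80.  -67.  -65.]
scene -70 13 [-83. -82. -82. -80. -80.]
scene -60 17 [-82. -81. -79. -77. -76.]
scene -50 16 [-79. -78. -76. -74. -74.]
scene -40 15 [-78. -77. -74. -73. -72.]
scene -30 17 [-75. -75. -73. -50. -37.]
scene -20 102 [-74. -68. -49. -32. -19.]
scene -10 19 [-33. -32. -29. -21. -19.]
scene 0 18 [-31. -30. -28. -19. -17.]
scene 10 28 [-30. -27. -25. -20. -13.]
scene 20 22 [-27. -26. -23. -16. -13.]
scene 30 24 [-25. -24. -22. -19. -15.]
scene 40 13 [-26. -23. -21. -20. -19.]
top -110 61 [-110. -106.  -93.  -81.  -78.]
top -100 5 [-108. -108.  -99.  -93.  -91.]
top -70 6 [-80. -80. -79. -78. -77.]
top -60 6 [-78. -78. -77. -76. -76.]
top -50 7 [-76. -76. -75. -74. -73.]
top -40 4 [-74. -74. -73. -72. -72.]
top -30 15 [-72. -72. -69. -41. -33.]
top -20 93 [-70. -65. -49. -32. -28.]
top -10 11 [-29. -29. -28. -27. -26.]
top 0 4 [-27. -27. -26. -26. -26.]
```

The foot edge rode over the rim without rotating. I'll go back out and lower, so the rim meets the middle of the foot, then press.

>>> {"name": "carry_out", "arguments": {"series": [[0.04, 0, 0, 0, 0], [0.07, 0, 0, 0, 0], [0.07, 0, 0.025, 0, 0], [0.07, 0, 0.046, 0, 0], [0.06, 0, 0.046, 0, 0], [0.052, 0, 0.046, 0, 0], [0.047, 0, 0.046, 0, 0], [0.047, 0, 0.046, 0, 0]]}}

```text
t: 21.85
eef_pos: [513.5, 244.8, 296.7]
tcp_rot: [3.141, -0.0, 1.918]
ft_force: [0.3, 1.0, -1.0]
opening: 0.124
grip_force: 30.0
```

```bash
python3 w.py | head -12
```

```text
21.85 [513.52478579 244.84295768 296.74537996] [ 0.3  1.  -1. ] [0.18 0.07 0.04] 0.12376086607047761 29.99360740184784
scene -70 8 [-102. -102.  -79.  -68.  -68.]
scene -60 78 [-110. -105.  -87.  -69.  -67.]
scene -50 12 [-70. -70. -68. -67. -66.]
scene -40 9 [-69. -68. -67. -66. -66.]
scene -30 69 [-68. -66. -52. -32. -24.]
scene -20 45 [-65. -58. -34. -25. -18.]
scene -10 19 [-28. -27. -25. -15. -12.]
scene 0 19 [-27. -26. -23. -14. -11.]
scene 10 18 [-25. -25. -23. -21. -18.]
scene 20 19 [-24. -24. -22. -18. -14.]
scene 30 18 [-22. -22. -21. -20. -14.]
```

>>> {"name": "carry_out", "arguments": {"series": [[-0.006, 0, -0.0035, 0, 0], [-0.0118, 0, -0.0074, 0, 0], [-0.0178, 0, -0.012, 0, 0], [-0.0238, 0, -0.0164, 0, 0], [-0.0304, 0, -0.02, 0, 0], [-0.0371, 0, -0.0233, 0, 0], [-0.0371, 0, -0.0233, 0, 0]]}}

```text
t: 22.82
eef_pos: [526.2, 209.8, 319.8]
tcp_rot: [3.141, 0.0, 1.918]
ft_force: [-1.1, 0.6, 0.5]
opening: 0.124
grip_force: 30.0
```

```bash
python3 w.py | head -18
```

```text
22.825 [526.23643726 209.83709308 319.81888883] [-1.1  0.6  0.5] [ 0.16  0.16 -0.  ] 0.12382196119382867 29.999926686286926
scene -90 60 [-109. -102.  -71.  -45.  -34.]
scene -80 96 [-110. -103.  -70.  -40.  -35.]
scene -70 7 [-39. -39. -37. -37. -37.]
scene -60 5 [-41. -41. -40. -39. -39.]
scene -50 10 [-43. -43. -41. -41. -38.]
scene -40 50 [-42. -40. -32. -22. -15.]
scene -30 35 [-26. -23. -15.  -8.  -7.]
scene -20 8 [-11. -10.  -9.  -3.   5.]
scene -10 8 [-12. -12. -11. -10.  -9.]
scene 0 7 [-14. -14. -13. -13. -13.]
scene 10 10 [-15. -15. -14. -12. -11.]
scene 20 14 [-18. -17. -16. -13. -11.]
scene 30 9 [-20. -20. -19. -17. -14.]
scene 40 7 [-23. -23. -21. -20. -20.]
top -90 102 [-110. -104.  -75.  -45.  -38.]
top -80 51 [-107. -103.  -69.  -43.  -37.]
top -50 3 [-41. -40. -39. -39. -39.]
```

>>> {"name": "carry_out", "arguments": {"series": [[-0.0071, 0, -0.0023, 0, 0], [-0.0143, 0, -0.0043, 0, 0], [-0.0217, 0, -0.0054, 0, 0], [-0.0292, 0, -0.0062, 0, 0], [-0.0367, 0, -0.006, 0, 0], [-0.0442, 0, -0.0054, 0, 0], [-0.0516, 0, -0.0042, 0, 0], [-0.0588, 0, -0.0021, 0, 0], [-0.0658, 0, 0.0006, 0, 0], [-0.0658, 0, 0.0006, 0, 0]]}}

```text
t: 24.18
eef_pos: [548.6, 148.0, 318.4]
tcp_rot: [-3.141, 0.0, 1.918]
ft_force: [1.3, 0.7, -0.6]
opening: 0.126
grip_force: 30.0
```

```bash
sed -i 's/range(-130,70,10)/range(-150,70,10)/;s/<110)/<140)/' w.py; python3 w.py | head -22; python3 - <<'E'
from h import *
n="scene";d=env.read_camera(n)[1];s=env.state();h=s["tcp_rot"][2];D=np.array([np.cos(h),np.sin(h)]);N=np.array([np.sin(h),-np.cos(h)]);p=s["eef_pos"]
for n in("scene","top"):
    W=cloud(n,env.read_camera(n)[1]);r=W[...,:2]-p[:2];x=r@D;y=r@N;z=W[...,2]-(p[2]-181)
    print(n,[(lo,int(np.median(z[k])),int(k.sum())) for lo in range(-70,130,10) for k in [(abs(y)<8)&(x>=lo)&(x<lo+10)&(z>-90)&(z<60)] if k.sum()>3])
E
```

```text
24.175 [548.60924252 147.95048579 318.44312944] [ 1.3  0.7 -0.6] [-0.04  0.05 -0.04] 0.12608806373835738 29.999881088733673
scene -90 52 [-133. -126.  -33.    2.   21.]
scene -80 201 [-140. -128.  -49.    8.   18.]
scene -70 47 [-109. -107.  -97.  -72.  -70.]
scene -50 29 [-99. -93.   3.   8.  10.]
scene -40 44 [-99. -93.   4.  14.  19.]
scene -30 8 [15. 15. 19. 22. 22.]
scene 40 8 [-31. -30. -29. -24. -23.]
scene 50 13 [-32. -30. -29. -27. -27.]
top -90 37 [-138. -135.  -51.  -35.  -32.]
top -80 111 [-140. -129.  -76.  -41.  -30.]
top -70 35 [-107. -106.  -99.  -71.  -69.]
top -60 3 [-98. -97. -94. -91. -90.]
top -50 25 [-97. -94. -86. -80. -78.]
top -40 12 [-96. -94. -89. -85. -81.]
scene [(-70, -75, 27), (-60, -77, 29), (-50, -78, 32), (-40, -77, 42), (-30, -76, 56), (-20, -76, 53), (-10, -77, 48), (0, -48, 65), (10, -39, 69), (20, -3, 19)]
top [(-70, -76, 30), (-60, -78, 33), (-50, -79, 32), (-40, -79, 29)]
```

>>> {"name": "carry_out", "arguments": {"series": [[-0.0068, 0, 0.0032, 0, 0], [-0.0133, 0, 0.007, 0, 0], [-0.0194, 0, 0.0115, 0, 0], [-0.0251, 0, 0.0162, 0, 0], [-0.0304, 0, 0.0216, 0, 0], [-0.0304, 0, 0.0216, 0, 0]]}}

```text
t: 25.18
eef_pos: [558.9, 119.5, 296.7]
tcp_rot: [-3.141, -0.0, 1.918]
ft_force: [0.1, 0.2, -0.8]
opening: 0.122
grip_force: 30.0
```

```bash
cat > x.py <<'E'
from h import *
s=env.state();h=s["tcp_rot"][2];D=np.array([np.cos(h),np.sin(h)]);N=np.array([np.sin(h),-np.cos(h)]);p=s["eef_pos"]
print(s["t"],p,s["ft_force"].round(1),s["moment"].round(2),s["opening"])
for n in("scene","top"):
    W=cloud(n,env.read_camera(n)[1]);r=W[...,:2]-p[:2];x=r@D;y=r@N;z=W[...,2]-(p[2]-181)
    for a,b in((-8,8),(-40,-10),(10,40)):
        print(n,a,[(lo,np.percentile(z[k],[10,50,90]).round().astype(int).tolist(),int(k.sum())) for lo in range(-70,130,10) for k in [(y>a)&(y<b)&(x>=lo)&(x<lo+10)&(z>-110)&(z<60)&(W[...,2]>72)] if k.sum()>3])
E
python3 x.py
```

```text
25.175 [558.8943715  119.52623286 296.66070128] [ 0.1  0.2 -0.8] [-0.03  0.02  0.03] 0.12187278865748745
scene -8 [(-70, [-42, -19, -16], 25), (-60, [-21, -18, -16], 30), (-50, [-44, -43, -18], 12), (-40, [41, 46, 51], 28), (-30, [38, 47, 52], 26), (-20, [-5, 2, 21], 15), (-10, [-8, -2, 3], 13), (30, [-31, 7, 14], 17), (40, [2, 8, 12], 22), (110, [-29, -28, -25], 11)]
scene -40 [(-60, [-20, -18, -17], 11), (-50, [-19, -18, -17], 21), (30, [-36, -33, -28], 4), (80, [-43, -42, -40], 5), (90, [-22, -19, -16], 9), (100, [-31, -27, -22], 43), (110, [-28, -26, -25], 4)]
scene 10 [(-70, [-31, -18, -16], 19), (-60, [-43, -43, -41], 4), (-20, [11, 24, 38], 24), (-10, [2, 13, 26], 22), (0, [2, 24, 33], 12)]
top -8 [(-70, [-33, -21, -18], 24), (-60, [-21, -18, -17], 33), (-50, [-20, -19, -17], 6)]
top -40 [(-60, [-41, -29, -19], 13), (-50, [-34, -19, -17], 27)]
top 10 [(-70, [-21, -19, -16], 22)]
```

The rim shows the cup is within about 17° of upright. I'll carry it back to its original spot and press it flat there.

>>> {"name": "carry_out", "arguments": {"series": [[0, 0, -0.04, 0, 0], [0, 0, -0.085, 0, 0], [-0.02, -0.004, -0.11, 0, 0], [-0.055, -0.01, -0.11, -2, 0], [-0.1, -0.017, -0.11, -5, 0], [-0.145, -0.025, -0.11, -8, 0], [-0.19, -0.032, -0.11, -11, 0], [-0.235, -0.04, -0.11, -14, 0], [-0.28, -0.048, -0.11, -17, 0], [-0.325, -0.055, -0.11, -20, 0], [-0.37, -0.063, -0.11, -22, 0], [-0.41, -0.07, -0.1, -24, 0], [-0.44, -0.075, -0.08, -24, 0], [-0.453, -0.077, -0.05, -24, 0], [-0.453, -0.077, -0.02, -24, 0], [-0.453, -0.077, 0.005, -24, 0], [-0.453, -0.077, 0.005, -24, 0]]}}

```text
t: 27.4
eef_pos: [640.7, -331.8, 290.0]
tcp_rot: [-3.141, -0.004, 2.338]
ft_force: [0.6, 0.8, -1.8]
opening: 0.124
grip_force: 30.0
```

```bash
sed -i 's/W\[...,2\]>72/W[...,2]>8/' x.py; python3 x.py; python3 - <<'E'
from h import *
for n in("top","scene"):
    a,d=env.read_camera(n);cv2.imwrite(f"pics/{n}10.png",a[:,:,::-1])
    u=proj(n,[650,40,20]).astype(int);c=a[u[1]-28:u[1]+29,u[0]-28:u[0]+29].astype(int)
    am=((c[...,0]>c[...,2]*1.8)&(c[...,0]>70)).astype(np.uint8)
    k,l,st,ce=cv2.connectedComponentsWithStats(am);print(n,u,am.sum(),[(int(s[4]),(x+u-28).round().tolist(),ray(n,*(x+u-28),20)[:2].round().tolist()) for s,x in zip(st[1:],ce[1:]) if s[4]>5])
E
```

```text
27.4 [ 640.74834907 -331.83454066  290.00369395] [ 0.6  0.8 -1.8] [-0.09 -0.03  0.06] 0.12372679871982621
scene -8 [(-40, [41, 45, 48], 18), (10, [15, 18, 20], 4), (20, [12, 16, 22], 19), (30, [10, 17, 20], 26), (80, [-60, -56, -52], 33), (90, [-53, -47, -41], 49), (100, [-40, -34, -29], 46), (110, [-31, -27, -25], 23)]
scene -40 [(60, [-39, -21, 1], 38), (70, [-49, -31, -6], 100), (80, [-54, -40, -16], 136), (90, [-44, -33, -18], 121), (100, [-34, -28, -22], 70), (110, [-28, -25, -24], 8)]
scene 10 [(0, [28, 33, 39], 19), (50, [-46, -46, -44], 8), (60, [-43, -21, -2], 37), (70, [-33, -16, -5], 36), (80, [-38, -15, -10], 14), (90, [-43, -36, -17], 32), (100, [-34, -26, -21], 38), (110, [-27, -25, -22], 4)]
top -8 [(0, [31, 31, 33], 5), (10, [14, 28, 31], 29), (20, [22, 25, 27], 31), (30, [-39, 16, 21], 60), (40, [-41, 11, 15], 59), (50, [8, 9, 12], 7)]
top -40 [(40, [-39, -29, -6], 17)]
top 10 [(10, [7, 13, 20], 9), (40, [-44, -40, -16], 30), (50, [-23, 5, 9], 22), (60, [-8, 2, 5], 12)]
top [297 188] 226 [(67, [284.0, 175.0], [684.0, 72.0]), (67, [295.0, 185.0], [659.0, 48.0]), (92, [295.0, 197.0], [631.0, 46.0])]
scene [350 316] 346 [(281, [352.0, 301.0], [617.0, 51.0]), (62, [357.0, 320.0], [660.0, 50.0])]
```

```bash
python3 - <<'E'
from h import *
for n in("top","scene"):
    a=cv2.imread(f"pics/{n}10.png")[:,:,::-1].astype(int)
    am=((a[...,0]>a[...,2]*1.8)&(a[...,0]>60)&(a[...,1]>a[...,0]*.3)).astype(np.uint8)
    k,l,st,ce=cv2.connectedComponentsWithStats(am)
    print(n,[(int(s[4]),x.round().tolist()) for s,x in zip(st[1:],ce[1:]) if s[4]>5])
# height map of the cell, top camera, 6 mm grid (rows r, cols t) & caps brightness
d=env.read_camera("top")[1];W=cloud("top",d);a=cv2.imread("pics/top10.png")
r=W[...,:2]-[579.3,65];x=r@[.9455,-.3256];y=r@[.3256,.9455]
for lo in range(30,114,6):
    print(lo," ".join("%3d"%np.median(W[...,2][k]) if (k:=(x>=lo)&(x<lo+6)&(y>=c)&(y<c+6)).sum() else "  ." for c in range(-60,60,6)))
E
```

```text
top [(6, [408.0, 92.0]), (394, [444.0, 125.0]), (17, [430.0, 144.0]), (8, [468.0, 166.0]), (68, [284.0, 175.0]), (67, [295.0, 185.0]), (92, [295.0, 197.0]), (42, [595.0, 268.0]), (9, [625.0, 419.0])]
scene [(506, [10.0, 11.0]), (24, [363.0, 0.0]), (2069, [52.0, 35.0]), (291, [352.0, 301.0]), (9, [140.0, 305.0]), (15, [154.0, 305.0]), (9, [159.0, 309.0]), (15, [121.0, 319.0]), (63, [357.0, 320.0]), (11, [143.0, 322.0]), (16, [138.0, 330.0]), (76, [201.0, 402.0]), (222, [171.0, 415.0]), (6, [207.0, 408.0]), (19, [214.0, 434.0]), (14, [194.0, 431.0]), (32, [216.0, 446.0])]
30   .   .  58  57  58  57  63  68  66  64  67  66  66  67  59  58  57  58  58  57
36   .   .  57  58  58  58  66  51  53  54  54  52  38  38  68  58  57  57  58  58
42   .   .  58  56  58  66  49  52  53  51  51   .  39  38   .  67  58  57  56  56
48   .  59  57  57  63  68  51  50   .   .  18  14   3   7   5   2  59  57  58  56
54   .  57  58  60  68   .  19  21  22  22  21   6   4   3   3   4  66  57  57  58
60   .  59  59  67   .   .   6  19  18  21  20   7   6   7   3   3   4  59  57  57
66   .  56  62   .   .   5   6   4   4   7  17   5   6   8   6   3   3   4  57  58
72  56  59  66   .   .   3   6   4   5   5   6  16  17  21   5   4   3   3  64  57
78  59  66   .   .   3   4   4   6   4  11  19  21  23  19   3   4   3   4   3  68
84  64  67   .   3   4   3   5   4  11  18  21  18  19   6   5   3   3   5  16   8
90  67   .   3   4   4   2   3   4   5  19  13  12   3   4   4   8  14  19  20   7
96  63  67   5   6   3   3   4   4   3   5   5   5   3   3  12  18  20  20  57  38
102  57  34  21  56   4   3   2   3   5   4   5   4   3   3  17  54  56  32  29  31
108   .   .  57  29  23  30  27   9  59  30  56  30  55  34  29  31  28  42  56   .
```

All six vials are in the cell: three lying, two standing, and one lying across the standing pair with its middle at about 45 mm. Now I press the cup flat.

>>> {"name": "carry_out", "arguments": {"series": [[0, 0, 0.02, 0, 0], [0, 0, 0.034, 0, 0], [-0.002, 0, 0.04, 0, 0], [-0.006, 0, 0.047, 0, 0], [-0.01, 0, 0.055, 0, 0], [-0.014, 0, 0.061, 0, 0], [-0.0174, 0, 0.065, 0, 0], [-0.0174, 0, 0.0665, 0, 0], [-0.0174, 0, 0.0665, 0, 0]]}}

```text
t: 28.78
eef_pos: [653.0, -344.5, 225.6]
tcp_rot: [-3.142, -0.0, 2.338]
ft_force: [0.9, -1.0, 1.4]
opening: 0.122
grip_force: 30.0
```

```bash
python3 x.py
```

```text
28.775 [ 652.95150003 -344.51999864  225.55954577] [ 0.9 -1.   1.4] [-0.07 -0.03 -0.01] 0.12249088780847435
scene -8 [(-40, [37, 40, 46], 28), (20, [19, 23, 26], 8), (30, [17, 20, 26], 6), (40, [12, 22, 25], 13), (50, [14, 21, 24], 17), (70, [-35, -32, -30], 13), (80, [-36, -35, -33], 19), (90, [-36, -36, -35], 6), (100, [-35, -29, -21], 43), (110, [-19, -10, -3], 55), (120, [-3, 1, 5], 21)]
scene -40 [(50, [19, 22, 24], 12), (60, [-31, -8, 20], 59), (70, [-34, -20, 14], 111), (80, [-35, -18, 9], 114), (90, [-33, -13, 8], 115), (100, [-29, -12, 6], 121), (110, [-12, -3, 4], 64), (120, [-5, 0, 4], 9)]
scene 10 [(-10, [27, 31, 38], 9), (0, [21, 29, 35], 19), (50, [13, 20, 23], 26), (60, [-22, 4, 18], 56), (70, [-27, -3, 15], 52), (80, [-25, -1, 14], 31), (90, [-10, 6, 12], 14), (100, [-25, -16, 8], 33), (110, [-8, -1, 6], 33), (120, [2, 2, 5], 4)]
top -8 []
top -40 []
top 10 []
```

>>> {"name": "carry_out", "arguments": {"series": [[-0.001, 0, 0.004, 0, 0], [-0.002, 0, 0.008, 0, 0], [-0.003, 0, 0.012, 0, 0], [-0.004, 0, 0.016, 0, 0], [-0.004, 0, 0.016, 0, 0]]}}

```text
t: 29.5
eef_pos: [655.7, -347.5, 209.0]
tcp_rot: [-3.141, -0.001, 2.338]
ft_force: [-0.1, -0.4, 1.5]
opening: 0.122
grip_force: 30.0
```

```bash
python3 x.py|head -4
```

```text
29.5 [ 655.7095358  -347.46804032  209.02492835] [-0.1 -0.4  1.5] [0.02 0.04 0.01] 0.12198117677768372
scene -8 [(-40, [29, 39, 43], 31), (40, [21, 31, 33], 13), (50, [-4, 22, 31], 40), (70, [-20, -19, -16], 14), (80, [-20, -18, -18], 14), (90, [-20, -20, -18], 8), (110, [-16, -6, 5], 56), (120, [9, 16, 24], 43)]
scene -40 [(50, [20, 30, 33], 14), (60, [-16, 11, 30], 54), (70, [-19, -2, 24], 96), (80, [-19, 1, 23], 91), (90, [-16, 2, 24], 91), (100, [-16, 3, 23], 112), (110, [-10, 7, 21], 108), (120, [9, 20, 24], 25)]
scene 10 [(-10, [22, 30, 37], 9), (0, [18, 26, 35], 23), (50, [8, 22, 31], 37), (60, [-11, 10, 27], 58), (70, [-15, 8, 28], 52), (80, [-14, 12, 28], 39), (90, [-11, 9, 25], 24), (100, [-12, 23, 28], 16), (110, [-5, 10, 24], 37), (120, [18, 22, 24], 10)]
```

>>> {"name": "carry_out", "arguments": {"series": [[0, 0, 0.003, 0, 0], [0, 0, 0.006, 0, 0], [0, 0, 0.006, 0, 0], [0, 0, 0.006, 0, 0.15], [0, 0, 0.006, 0, 0.2], [0, 0, 0.0, 0, 0.3], [0, 0, -0.005, 0, 0.4], [0, 0, -0.03, 0, 0.4], [0, 0, -0.09, 0, 0.4], [-0.06, 0, -0.15, 0, 0.4], [-0.12, 0, -0.17, 0, 0.4], [-0.12, 0, -0.17, 0, 0.4]]}}

```text
t: 31.1
eef_pos: [739.7, -435.5, 382.3]
tcp_rot: [3.141, 0.004, 2.337]
ft_force: [0.3, -0.1, -0.6]
opening: 0.399
grip_force: 0.0
```

```bash
python3 - <<'E'
from h import *
s=env.state();print(s["t"],s["eef_pos"],s["ft_force"].round(1))
for n in("scene","top"):
    a,d=env.read_camera(n);W=cloud(n,d);c=np.array([593.,-283])
    r=np.hypot(*(W[...,:2]-c).transpose(2,0,1))
    k=(W[...,2]>44)&(W[...,2]<62)&(r<140);Q=W[k];print(n,len(Q))
    cc,rad=cv2.minEnclosingCircle(Q[np.hypot(*(Q[:,:2]-c).T)<50][:,:2].astype(np.float32));print(cc,rad)
    rr=np.hypot(*(Q[:,:2]-np.array(cc)).T);R=Q[(rr>33)&(rr<42)]
    A=np.c_[R[:,:2]-cc,np.ones(len(R))];x=np.linalg.lstsq(A,R[:,2],rcond=None)[0];print("rim plane tilt",x)
    H=Q[(rr>50)];A=np.c_[np.hypot(*(H[:,:2]-np.array(cc)).T),np.ones(len(H))];print("handle z",H[:,2].mean(),np.linalg.lstsq(A,H[:,2],rcond=None)[0],len(H))
    rk=np.hypot(W[...,0]-579.5,W[...,1]-65)
    m=(W[...,2]>88)&(W[...,2]<106)&(rk<45);Q=W[m];q=Q[:,:2]-Q[:,:2].mean(0);V=np.linalg.svd(q)[2];print("bar",Q.mean(0),np.degrees(np.arctan2(V[0,1],V[0,0])))
d=env.read_camera("top")[1];W=cloud("top",d)
r=W[...,:2]-[579.3,65];x=r@[.9455,-.3256];y=r@[.3256,.9455]
for lo in range(30,102,6):
    print(lo," ".join("%3d"%np.median(W[...,2][k]) if (k:=(x>=lo)&(x<lo+6)&(y>=c)&(y<c+6)).sum() else "  ." for c in range(-54,54,6)))
E
```

```text
31.1 [ 739.6989974  -435.48147474  382.30364455] [ 0.3 -0.1 -0.6]
scene 675
(598.0103149414062, -288.3303527832031) 42.677833557128906
rim plane tilt [2.83709942e-02 2.12460382e-03 5.05191917e+01]
handle z 51.402597671374814 [-1.02974667e-02  5.22955963e+01] 297
bar [582.97544514  63.01913269  97.22753774] -17.7642043138968
top 0
(0.0, 0.0) 0.0
rim plane tilt [0. 0. 0.]
handle z nan [0. 0.] 0
bar [579.10683365  65.68738445  96.43909403] 161.87531685863283
30  57  58  57  57  58  63  67  66  63  67  68  67  68  58  57  58  58  58
36  57  57  57  58  58  67  51  54  54  53  52  41  40  68  58  56  58  59
42  57  56  57  59  66  51  51  52  52  52   .  37  38   .  62  58  59  58
48  58  58  56  64  68  50  49   .   .  21  16   4   .   4   3  59  56  58
54  57  58  61  65   .  21  21  20  22  20  12   4   2   3   3  64  58  58
60  57  59  66   .   .   5  20  18  21  21   5   4   6   3   5   2  66  57
66  58  62   .   .   5   4   4   4   5  11   5   4   5   3   2   3   6  58
72  62  66   .   .   4   4   6   6   5   6  12  19  20   5   4   5   3  63
78  66   .   .   5   4   6   5   6   9  18  20  21  21   6   3   4   3   4
84  67   .   2   4   5   3   6  16  18  21  20  18   7   4   3   5   4   7
90   .   4   4   3   4   3   4   4  17  14   6   6   4   4   9  19  17  19
96  64   7   4   4   2   4   2   3   6   5   5   5   5  12  18  20  20  57<stdin>:10: RuntimeWarning: Mean of empty slice.
  ret = ret.dtype.type(ret / rcount)
```

The cup is level and released, the knob is up, the vials are at rest and the arm is clear, so I'm handing in.

```bash
python3 -c "
from cell import env
print(env.job_done())"
```

```text
the job is handed in; nothing more can be done
None
```

I handed the job in at about 31 s of the 72 s allowed, but the hand-in gave no verdict: my last camera measurements showed the cover locked over the empty cell with the knob up, all six vials in that cell, and the cup upright, released and clear of the arm on the desk.

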